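# Loosen the solvent filter lid with the reversible ratchet

### The arm

A 6-joint arm with a two-finger parallel gripper is mounted at the origin on the work surface. World frame = base frame: x ahead of the robot, y to its left, z up, the work surface at z = 0. Lengths are in mm, angles in degrees, forces in N, time in s.
With the tool pointing down it reaches from about 300 to 850 mm from the base axis. Payload 4.2 kg.
Tool frame: the origin (TCP) lies midway between the tips of the shut fingers; the grasp point (between the pads) lies env.hold_point_z behind it (env.hold_point_z is the distance from the TCP to the grasp point, in mm); z points along the fingers, y is the line along which they close (so a half turn about z gives the same grasp; the last joint's range is limited). The gripper opens to 91 mm and grips with 3 to 60 N. Pads are 32 mm wide; open, the fingers measure 118 mm over their backs; the gripper's body (76 mm by 178 mm) begins 60 mm behind the grasp point.
Start: joints at [72.823, 18.312, 89.639, -0, 72.044, -1.146], TCP at [158.796, 552.655, 213.976] pointing down, gripper open.
Joint ranges: [-177.97, 177.97], [-48.28, 115.42], [12.27, 149.76], [-77.06, 257.06], [2.81, 150.46], [-146.56, 146.56]. Speed limits (degrees/s): [147.25, 147.25, 180, 180, 180, 180].

### API

Orientations are given as [roll, pitch, yaw] about the fixed x, y, z axes, in that order (R = Rz(yaw) Ry(pitch) Rx(roll)).
In Python, from workcell import env, viewer, spotter gives the robot as it stands.
- The arm moves only by the tool apply_moves, never from a script. Its arguments are lists of equal length, an entry for each row: "delta_pos": the shift along the world's x, y, z normalised to -1 to 1, where 1 is 120 mm, a list of three; "rot": the turn, a rotation vector about the world's x, y, z normalised to -1 to 1, where 1 is 1.5 rad, a list of three; "hand": the opening, from 0 (shut) to 1 (fully open). A call has 1 to 10 rows; each row is the pose to reach, as a shift and turn from the pose commanded when the call began; what a row does not reach only later rows make up. A row lasts 1/12 s, in which the tool goes at most 41.7 mm and 7.16 degrees, less where a joint would pass 70% of its speed; a pose out of reach is approached as far as the arm can. A call with a number of a shift or a turn outside -1 to 1 is refused whole. A call with a gripper value outside its range is refused whole. The fingers move at their own pace and stop on an object; "newtons" is the grip in N (left out, the last holds). Time passes only in rows, so rows that repeat a pose let the fingers close. It gives the time, the measured TCP pose, the force, the opening and the grip force at its end, in the units of the state.
- env.state(): the state, without advancing time (a new reading comes with each control period).
- viewer.grab_frame(name): name is "side" or "top"; returns a dict with "pixels" (480x640x3 uint8, red, green, blue), "camera_matrix" (3x3 intrinsics, pixels), "R" (3x3) and "t" (3): a world point X has camera coordinates R X + t. Camera axes: x right, y down, z forward; pixel columns grow to the right and rows downward; lengths in mm; the calibration is good to about 2 mm. A picture is of the moment at which its call begins. There is no depth.
- env.job_done(): hands the job in; it is judged then, once.
Trained networks look in a picture, given as the dict that the camera call returned (one of the last four; its "shot" number tells which), for a name from the list of things; names that differ only in an ending like _2 or _b are one class to them, and where a whole thing is asked for, a point or a joint stands for the part that bears it (a point fixed in the world has none). Each returns a list of dicts, best first, with "score" (0 to 1); they miss things now and then, are a little off and sometimes report something else, mostly with a low value. They report only what shows in the picture. A call takes as long as a camera call.
- spotter.trace(picture, query): "mask" (480x640 bool, what is visible of it) and "box" ([centre column, centre row, width, height] in pixels, round what is visible of it).
- spotter.landmark_of(picture, query): "position" ([column, row] in pixels: a listed point, or the origin of a listed thing).
The state is a dict: "time_s": time; "qpos": joint angles; "qvel": joint speeds; "effort": joint torques, N m; "ee_pos": TCP position; "ee_rot": TCP orientation; "force": force on the tool from outside, world axes, zero at the start; "torque": the same for the moment, N m; "gripper_width": finger opening in mm; "gripper_force": force on a finger pad.
Only numpy, scipy, OpenCV 4.12 (cv2) and the standard library are available. Lean on these libraries where they do the work, as an engineer would, in place of code of your own. Each camera call takes 0.05 s, during which the arm holds its last target. There are 200 camera calls.

### The job

The ratchet on the solvent filter's screw lid is still set to tighten: flip its red direction lever fully over to the loosening side, gently, for it is only plastic. Then swing the blue handle to and fro, without forcing it against its stops, until the lid has been unscrewed (counterclockwise seen from above) by at least a quarter turn. Never tighten the lid, do not turn the lid itself by hand, leave the lever on the loosening side, let go of the ratchet and leave the things behind the filter alone.

Things in the scene. Friction and masses are not known exactly. Their poses are not given: they have to be found in the camera images.
- housing: Filter housing fixed to the bench: base plate 150 x 150 x 12 mm, steel cylinder of radius 40 mm. Origin on the bench, on the vertical axis about which lid, ratchet and lever all turn. z is up; its -x axis is where the ratchet handle points when joint ratchet is 0. Two 12 mm stop posts, 112 mm tall, 62 mm from the axis, 1.0 rad either side of -x, limit the handle's swing.
- axis_top (a point): Point on the common axis, on the flat top of the ratchet's round head (118 mm above the bench). Head: 68 mm across, 22 mm tall. Below it lies the wider round lid, 104 mm across, 14 mm thick, its top 80 mm above the bench.
- lid_mark (a point): Red witness mark painted on the rim of the lid's top, 43 mm from the axis; it turns with the lid. Its companion line is painted on the +x side of the housing, level with it when joint lid reads 0.
- grip (a point): Centre of the ratchet's blue grip: a horizontal round bar of diameter 20 mm and 100 mm length pointing away from the axis; this point is 135 mm from the axis and 106 mm above the bench. The point's x axis runs along the grip towards the axis. Nothing is below the grip (96 mm free).
- lever_tip (a point): Point on the red plastic lever's centreline, 36 mm from the axis, 130.5 mm above the bench. The lever is a fin on the head, pivoted on the common axis, pointing along the handle: 8 mm thick, ending 40 mm from the axis, 121.5 to 139.5 mm above the bench. 2 to 4 N here moves it; it breaks at 20 N. At its stop it pushes the whole ratchet round (7 to 14 N) until the teeth catch; then it is solid.
- lever (a joint): Lever angle relative to the handle, rad, counterclockwise from above positive, stops at -0.45 and 0.45. Negative end: the handle drives the lid clockwise only (tighten). Positive end: counterclockwise only (loosen), clicking freely backwards. Middle: drives nothing. So the lever leans to the side to which the handle drives. Stays where left; turns along with the ratchet.
- ratchet (a joint): Swing angle of the handle relative to the housing, rad, counterclockwise from above positive, hard stops at -0.75 and 0.75. It cannot be lifted off. Swinging freely takes 2 to 4 N at the grip, driving the lid about 11 N; over 30 N is forcing it. 18 teeth: up to 0.35 rad of swing is lost before they catch after a reversal. Stays where left.
- lid (a joint): Angle of the screw lid, rad, 0 as found (tight), positive = counterclockwise from above = unscrewed. Stiff: it stays where left.
- amber_bottle: Small amber bottle with white cap, diameter 54 mm, 105 mm tall, standing behind the filter; origin under its centre. To be left alone.
- vial_jar: Clear jar with blue cap, diameter 48 mm, 60 mm tall, standing behind the filter; origin under its centre. To be left alone.
- spare_filter: Stepped steel filter cartridge, diameter 44 mm, 42 mm tall, standing behind the filter; origin under its centre. To be left alone.

How it is judged (in metres and radians):
On the way, in this order (a step that is already met when the one before it is completed fails the run):
1. the lever is fully on the loosening side (beyond 0.38 rad) while the lid is still as found (within 0.06 rad) (value of joint lever above 0.38 rad and value of joint lid below 0.06 rad), for 0.2 s.
2. the lid has been started (0.2 rad) by the ratchet (value of joint lid above 0.2 rad), for 0.1 s.
At the end, for the whole second after the job is handed in: the lid is unscrewed by at least 1.53 rad (a quarter turn), the lever still on the loosening side (above 0.35 rad), lid and ratchet at rest and released (value of joint lid above 1.53 rad and value of joint lever above 0.35 rad and velocity of joint each of lid, ratchet below 0.05 rad/s and velocity of joint ratchet above -0.05 rad/s); the robot touches nothing.
It fails at once if the plastic lever is pushed with more than 20 N (contact force between lever and anything else above 20 N).
It fails at once if the ratchet is forced with more than 30 N (contact force between ratchet and the arm above 30 N).
It fails at once if the lid is tightened by more than 0.06 rad (value of joint lid below -0.06 rad).
It fails at once if the lid is turned by hand (the robot presses on it with more than 5 N) (contact force between lid and the arm above 5 N).
It fails at once if a bystander is moved by more than 15 mm or tipped (distance of any of amber_bottle, vial_jar, spare_filter from where it was at the start of the episode above 0.015 m or angle between any of amber_bottle, vial_jar, spare_filter's own z axis and vertical above 0.2 rad).
It also fails if it takes over 72 s, if anything falls off the work surface, if the arm or the gripper's body presses on something with over 40 N, if the wrist force passes 120 N, or if a joint passes its speed limit or range.

## Working session

There is one attempt and no reset: what is moved stays moved. The work goes in short steps, Python scripts to look and compute and a tool call to move; the robot and the scene stay as the last step left them, time stands still between calls to the robot, and variables do not carry over. Pictures are saved under pics/ and viewed, at most 10 in all, crops included, and the job is handed in when it is done.

Besides the shell and the picture viewer there is one more tool, called after "Call:" by a JSON object that holds its "name" and its "arguments", one argument or row to a line. apply_moves: Moves the arm, as the interface text tells. Its arguments: {"type":"object","properties":{"delta_pos":{"type":"array"},"rot":{"type":"array"},"hand":{"type":"array"},"newtons":{"type":"number"}},"required":["delta_pos","rot","hand"]}

```bash
mkdir -p pics; cat > h.py <<'E'
import numpy as np, cv2
from workcell import env, viewer, spotter
def P(f): return f["camera_matrix"]@np.c_[f["R"],f["t"]]
def tri(f,g,a,b):
    X=cv2.triangulatePoints(P(f),P(g),np.array(a,float).reshape(2,1),np.array(b,float).reshape(2,1)).ravel(); return X[:3]/X[3]
def onz(f,a,z):
    M=P(f); H=np.c_[M[:,0],M[:,1],M[:,2]*z+M[:,3]]; x=np.linalg.solve(H,[a[0],a[1],1]); return x[:2]/x[2]
def proj(f,X):
    x=P(f)@np.r_[X,1]; return x[:2]/x[2]
def look():
    f=viewer.grab_frame("side"); g=viewer.grab_frame("top"); return f,g
def save(f,n): cv2.imwrite("pics/"+n,f["pixels"][:,:,::-1])
E
python3 - <<'E'
from h import *
f,g=look(); save(f,"s0.png"); save(g,"t0.png")
for q in ["housing","axis_top","lid_mark","grip","lever_tip","amber_bottle","vial_jar","spare_filter"]:
    a=spotter.landmark_of(f,q)[:1]; b=spotter.landmark_of(g,q)[:1]
    print(q,[(x["position"],round(x["score"],2)) for x in a+b], tri(f,g,a[0]["position"],b[0]["position"]).round(1) if a and b else None)
s=env.state(); print(s["ee_pos"],s["ee_rot"],s["force"],env.hold_point_z,s["time_s"])
E
```

```text
housing [([335.8, 325.4], 0.98), ([350.5, 280.2], 0.84)] [581.3 -61.1  10.4]
axis_top [([338.0, 285.5], 0.87)] None
lid_mark [([352.5, 278.5], 0.81), ([343.1, 249.9], 0.62)] [630.  -46.3  74.8]
grip [([260.3, 343.5], 0.61), ([348.0, 350.6], 0.8)] [448.9 -43.9 110.2]
lever_tip [([314.8, 287.0], 0.65), ([344.9, 287.3], 0.51)] [553.6 -42.2 129.1]
amber_bottle [([306.4, 242.2], 0.76)] None
vial_jar [([446.1, 299.5], 0.76), ([392.6, 196.8], 0.9)] [ 751.1 -156.    -2.2]
spare_filter [([369.5, 266.5], 0.73), ([328.1, 218.2], 0.75)] [707.4 -23.4   9.8]
[158.81903957 552.66564658 213.98635332] [1.79992899e+02 1.96821831e-03 1.63969182e+02] [-0.59449223 -0.17044054 -0.17576034] 18.8 0.9
```

```bash
cd pics; python3 -c "
import cv2,numpy as np
a=cv2.imread('s0.png');b=cv2.imread('t0.png');cv2.imwrite('st0.png',cv2.resize(np.vstack([a,b]),None,fx=.62,fy=.62))"
```

```text
(no output)
```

View pics/st0.png

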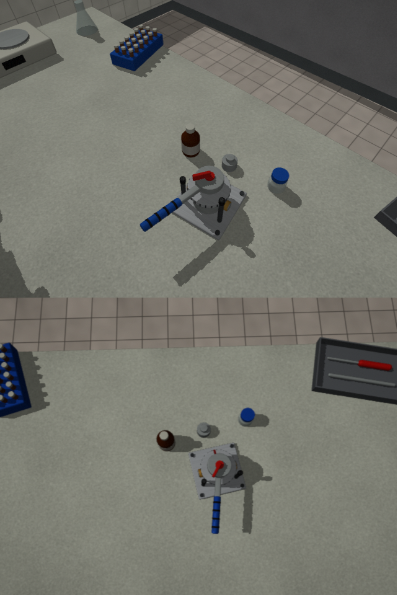

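The picture shows the housing at about (210,190) in the side view and (218,470) in the top view. The handle points toward the robot, the red lever leans off the handle line, and the bystanders stand behind. Next I'll zoom in and fit the lines.

```bash
python3 - <<'E'
from h import *
f,g=look()
a=f["pixels"][230:400,210:420,::-1];b=g["pixels"][190:400,270:440,::-1]
A=cv2.resize(a,(494,400),interpolation=cv2.INTER_CUBIC);B=cv2.resize(b,(324,400),interpolation=cv2.INTER_CUBIC)
cv2.imwrite("pics/z0.png",np.hstack([A,B])[:, :800])
for q in ["housing","axis_top","grip","lever_tip"]:
  for n,p in (("s",f),("t",g)):
    for x in spotter.landmark_of(p,q)[:2]: print(q,n,np.round(x["position"],1),round(x["score"],2))
for q,z in [("lever",139.5),("grip",106),("housing",12),("lid",80)]:
  r=spotter.trace(g,q)
  if r:
    m=r[0]["mask"]; v,u=np.nonzero(m); 
    pts=np.array([onz(g,(c,d),z) for c,d in zip(u,v)]); c=pts.mean(0); w,V=np.linalg.eigh(np.cov((pts-c).T))
    print(q,r[0]["score"],len(u),c.round(1),pts.min(0).round(),pts.max(0).round(),V[:,1].round(3),np.sqrt(w).round(1))
hsv=cv2.cvtColor(g["pixels"],cv2.COLOR_RGB2HSV)
for n,lo,hi,z in [("red",(0,150,80),(8,255,255),139.5),("blue",(105,150,40),(125,255,255),113)]:
    m=cv2.inRange(hsv,lo,hi); m[:260 if n=="blue" else 255]=0; m[:,:300]=0; m[:,420:]=0; m[380 if n=="red" else 470:]=0
    v,u=np.nonzero(m); pts=np.array([onz(g,(c,d),z) for c,d in zip(u,v)]); c=pts.mean(0); w,V=np.linalg.eigh(np.cov((pts-c).T))
    print(n,len(u),c.round(1),pts.min(0).round(),pts.max(0).round(),V[:,1].round(3),np.sqrt(w).round(1))
print("cam",(-g["R"].T@g["t"]).round(),(-f["R"].T@f["t"]).round())
E
```

```text
housing s [334.9 325.1] 0.78
housing s [261.3 344. ] 0.57
housing t [351.9 276.8] 0.6
axis_top s [337.3 283. ] 0.61
axis_top t [356.7 268.3] 0.75
grip s [258.9 343.7] 0.98
grip t [348.1 349.7] 0.85
lever_tip s [315.6 284.9] 0.89
lever_tip t [344.2 286.6] 0.46
lever 0.56 203 [575.5 -52.4] [551. -67.] [593. -36.] [-0.863  0.505] [ 4.6 12.8]
grip 0.69 2365 [532.9 -53. ] [400. -93.] [621. -24.] [-0.994  0.108] [13.5 65.7]
housing 0.62 6788 [568.6 -57.2] [ 395. -145.] [671.  29.] [-0.998  0.062] [40.9 59.5]
lid 0.57 1254 [583.1 -57.3] [ 534. -109.] [636.  -8.] [0.212 0.977] [30.  32.7]
red 172 [575.3 -52.2] [549. -68.] [593. -38.] [-0.884  0.467] [ 3.8 13.9]
blue 506 [449.5 -43.5] [402. -56.] [498. -31.] [-0.994  0.105] [ 4.9 28.4]
cam [448.  12. 992.] [ 295. -298.  665.]
```

View pics/z0.png

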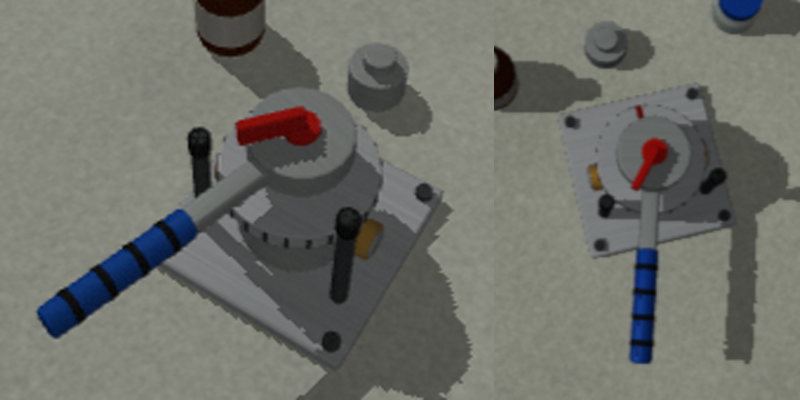

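The zoom shows the handle toward the robot, with lever hub at crop (655,150) and its tip at (637,187), leaning to the tighten side (+y). The posts' tops are at about (606,199) and (719,175), so the housing is yawed by about +14°. Now the exact geometry.

```bash
python3 - <<'E'
from h import *
f,g=look()
ax=tri(f,g,(337.3,283),(356.7,268.3)); print("axis_top",ax.round(1))
s=170/324;
for u,v in [(606,200),(718,176)]:
    print("post",onz(g,(270+(u-494)*s,190+v*.525),112).round(1))
r=170/400
for u,v in [(199,134),(348,214)]: print("post side",onz(f,(210+u*210/494,230+v*r),112).round(1))
# base plate corners (top crop), z=12
for u,v in [(562,113),(699,85),(734,222),(595,257)]: print("corner",onz(g,(270+(u-494)*s,190+v*.525),12).round(1))
hsv=cv2.cvtColor(f["pixels"],cv2.COLOR_RGB2HSV)
for n,lo,hi,z in [("red",(0,150,80),(8,255,255),139.5),("blue",(105,150,40),(125,255,255),113)]:
    m=cv2.inRange(hsv,lo,hi); m[:255]=0; m[:,:210]=0; m[:,360:]=0; m[400:]=0
    v,u=np.nonzero(m); pts=np.array([onz(f,(c,d),z) for c,d in zip(u,v)]); c=pts.mean(0); w,V=np.linalg.eigh(np.cov((pts-c).T))
    print(n,len(u),c.round(1),pts.min(0).round(),pts.max(0).round(),V[:,1].round(3),np.sqrt(w).round(1))
A=np.array([584,-58.])
for X in [(584,-58,118),(449.5,-43.5,106)]: print(proj(f,X).round(1),proj(g,X).round(1))
for th in (148,151,155): print(th,proj(f,(*(A+36*np.array([np.cos(np.radians(th)),np.sin(np.radians(th))])),130.5)),proj(g,(*(A+36*np.array([np.cos(np.radians(th)),np.sin(np.radians(th))])),130.5)))
E
```

```text
axis_top [583.  -62.  129.6]
post [542.9 -14.7]
post [ 561.4 -116.9]
post side [542.4 -13.4]
post side [ 563.3 -115.1]
corner [644.   23.8]
corner [ 668.9 -117.8]
corner [ 527.6 -144.8]
corner [497.4  -4.8]
red 226 [570.2 -57.4] [543. -76.] [587. -38.] [-0.673  0.74 ] [ 5.9 13.9]
blue 883 [445.6 -46.6] [398. -61.] [498. -32.] [-0.995  0.102] [ 5.9 29.4]
[337.3 285.1] [353.1 270. ]
[260.4 344.6] [347.7 350. ]
148 [312.58733371 285.23168304] [343.16968509 287.07507469]
151 [312.94332951 286.31652107] [344.1563472  287.60974217]
155 [313.52599576 287.74148922] [345.51268437 288.24199857]
```

```bash
cat >> h.py <<'E'
A=np.array([584.5,-59.])
def pose(th,r,d):
    t=np.radians(th); return A+r*np.array([np.cos(t),np.sin(t)])-d*np.array([-np.sin(t),np.cos(t)])
E
python3 - <<'E'
from h import *
p0=np.array([158.8,552.66]); s=pose(149,49,35)
print("approach",s.round(1),((s-p0)/120).round(3))
for th in range(149,206,3): q=pose(th,49,17.5); print(th,q.round(1),((q-s)/120).round(3),round((th-149)/85.94,3))
E
```

```text
approach [560.5  -3.8] [ 3.348 -4.637]
149 [551.5 -18.8] [-0.075 -0.125] 0.0
152 [549.5 -20.5] [-0.092 -0.14 ] 0.035
155 [547.5 -22.4] [-0.109 -0.156] 0.07
158 [545.6 -24.4] [-0.124 -0.172] 0.105
161 [543.9 -26.5] [-0.139 -0.189] 0.14
164 [542.2 -28.7] [-0.153 -0.208] 0.175
167 [540.7 -30.9] [-0.165 -0.226] 0.209
170 [539.3 -33.3] [-0.177 -0.246] 0.244
173 [538.  -35.7] [-0.188 -0.266] 0.279
176 [536.8 -38.1] [-0.197 -0.286] 0.314
179 [535.8 -40.6] [-0.206 -0.307] 0.349
182 [534.9 -43.2] [-0.213 -0.329] 0.384
185 [534.2 -45.8] [-0.22  -0.351] 0.419
188 [533.5 -48.5] [-0.225 -0.373] 0.454
191 [533.1 -51.2] [-0.229 -0.395] 0.489
194 [532.7 -53.9] [-0.232 -0.418] 0.524
197 [532.5 -56.6] [-0.233 -0.44 ] 0.559
200 [532.5 -59.3] [-0.234 -0.463] 0.593
203 [532.6 -62. ] [-0.233 -0.486] 0.628
```

Call:
{"name": "apply_moves", "arguments": {
  "delta_pos": [
    [0.22,-0.31,0],
    [0.45,-0.62,0],
    [0.67,-0.93,0],
    [0.67,-0.93,0]
  ],
  "rot": [
    [0,0,-0.05],
    [0,0,-0.1],
    [0,0,-0.174],
    [0,0,-0.174]
  ],
  "hand": [0,0,0,0],
  "newtons": 20
}}

```text
time_s: 2.03
ee_pos: [241.0, 437.0, 214.0]
ee_rot: [-179.9, 0.1, 148.7]
force: [-0.4, 0.3, 0.5]
gripper_width: 67.5
gripper_force: 0.0
```

Call:
{"name": "apply_moves", "arguments": {
  "delta_pos": [
    [0.22,-0.31,0],
    [0.45,-0.62,0],
    [0.67,-0.93,0],
    [0.67,-0.93,0]
  ],
  "rot": [
    [0,0,0],
    [0,0,0],
    [0,0,0],
    [0,0,0]
  ],
  "hand": [0,0,0,0]
}}

```text
time_s: 2.37
ee_pos: [321.6, 326.0, 214.2]
ee_rot: [-180.0, 0.1, 148.9]
force: [0.1, 1.0, -1.5]
gripper_width: 40.8
gripper_force: 0.0
```

Call:
{"name": "apply_moves", "arguments": {
  "delta_pos": [
    [0.22,-0.31,0],
    [0.45,-0.62,0],
    [0.67,-0.93,0],
    [0.67,-0.93,0]
  ],
  "rot": [
    [0,0,0],
    [0,0,0],
    [0,0,0],
    [0,0,0]
  ],
  "hand": [0,0,0,0]
}}

```text
time_s: 2.7
ee_pos: [402.5, 214.5, 214.3]
ee_rot: [180.0, 0.1, 148.9]
force: [-0.4, 0.5, 0.1]
gripper_width: 14.1
gripper_force: 0.0
```

Call:
{"name": "apply_moves", "arguments": {
  "delta_pos": [
    [0.22,-0.31,0],
    [0.45,-0.62,0],
    [0.67,-0.93,0],
    [0.67,-0.93,0]
  ],
  "rot": [
    [0,0,0],
    [0,0,0],
    [0,0,0],
    [0,0,0]
  ],
  "hand": [0,0,0,0]
}}

```text
time_s: 3.03
ee_pos: [483.5, 102.7, 214.1]
ee_rot: [180.0, 0.2, 148.9]
force: [-0.6, 0.6, 0.1]
gripper_width: 0.8
gripper_force: 0.0
```

Call:
{"name": "apply_moves", "arguments": {
  "delta_pos": [
    [0.22,-0.31,0],
    [0.45,-0.62,0],
    [0.67,-0.92,0],
    [0.67,-0.92,-0.2],
    [0.67,-0.92,-0.2],
    [0.67,-0.92,-0.2]
  ],
  "rot": [
    [0,0,0],
    [0,0,0],
    [0,0,0],
    [0,0,0],
    [0,0,0],
    [0,0,0]
  ],
  "hand": [0,0,0,0,0,0]
}}

```text
time_s: 3.53
ee_pos: [560.1, -4.0, 188.7]
ee_rot: [-179.9, -0.2, 149.0]
force: [0.1, 0.2, 0.2]
gripper_width: 0.6
gripper_force: 0.0
```

Call:
{"name": "apply_moves", "arguments": {
  "delta_pos": [
    [0,0,-0.15],
    [0,0,-0.3],
    [0,0,-0.45],
    [0,0,-0.53],
    [0,0,-0.53]
  ],
  "rot": [
    [0,0,0],
    [0,0,0],
    [0,0,0],
    [0,0,0],
    [0,0,0]
  ],
  "hand": [0,0,0,0,0]
}}

```text
time_s: 3.95
ee_pos: [559.2, -2.8, 125.2]
ee_rot: [-179.9, -0.2, 149.1]
force: [-0.4, -0.2, 0.4]
gripper_width: 0.2
gripper_force: 0.0
```

```bash
python3 - <<'E'
from h import *
f,g=look()
a=f["pixels"][200:370,230:440,::-1]
cv2.imwrite("pics/z1.png",cv2.resize(a,(740,599),interpolation=cv2.INTER_CUBIC))
E
```

```text
(no output)
```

View pics/z1.png

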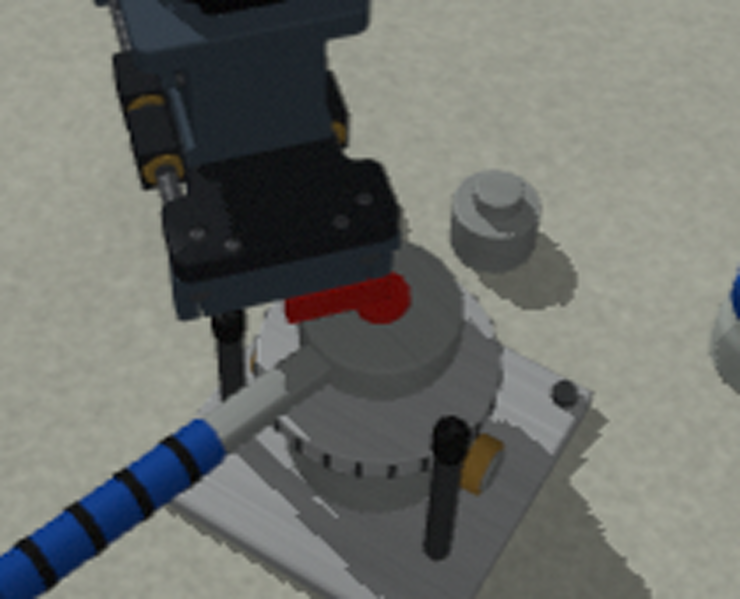

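The picture shows a dark gripper block above the lever (around 290,240), with the red lever at (290..410, 300) untouched. I can't see the fingertips, so I'll project the TCP to check.

```bash
python3 - <<'E'
from h import *
f,g=look()
c=lambda X:((proj(f,X)-[230,200])*3.524).round()
for z in (125,144,204): print(z,c((559.2,-2.8,z)))
u=np.array([np.cos(np.radians(149)),np.sin(np.radians(149))]);t=np.array([-u[1],u[0]])
for a,b in [(16,13.5),(-16,13.5),(16,-13.5),(-16,-13.5)]: print(a,b,c((*(np.array([559.2,-2.8])+a*u+b*t),125)))
for z,w in((125,0),(204,0)): print(proj(g,(559.2,-2.8,z)))
save(g,"t1.png"); cv2.imwrite("pics/z2.png",cv2.resize(g["pixels"][150:350,220:480,::-1],(780,600),interpolation=cv2.INTER_CUBIC))
E
```

```text
125 [238. 249.]
144 [236. 221.]
204 [230. 123.]
16 13.5 [207. 283.]
-16 13.5 [284. 266.]
16 -13.5 [192. 231.]
-16 -13.5 [268. 215.]
[321.59833003 284.78498887]
[322.27652631 278.26882139]
```

View pics/z2.png

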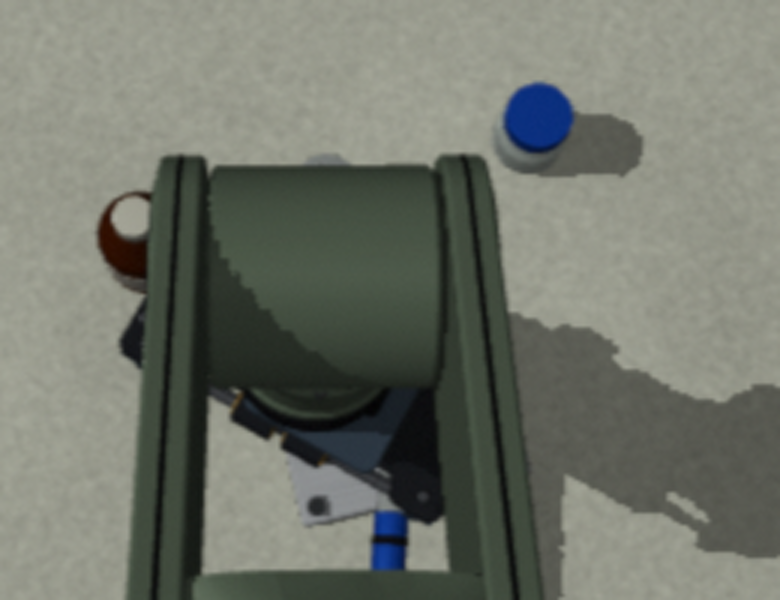

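The gripper body's near end explains the block at (290,290). The fingers hide behind it, clear of the lever. I'll start the push.

Call:
{"name": "apply_moves", "arguments": {
  "delta_pos": [
    [-0.04,-0.06,0],
    [-0.06,-0.1,0],
    [-0.075,-0.125,0],
    [-0.092,-0.14,0],
    [-0.109,-0.156,0],
    [-0.109,-0.156,0]
  ],
  "rot": [
    [0,0,0],
    [0,0,0],
    [0,0,0],
    [0,0,0.035],
    [0,0,0.07],
    [0,0,0.07]
  ],
  "hand": [0,0,0,0,0,0]
}}

```text
time_s: 4.65
ee_pos: [547.8, -23.3, 126.8]
ee_rot: [179.9, 0.1, 155.0]
force: [0.1, 0.5, 0.1]
gripper_width: 0.7
gripper_force: 0.4
```

Call:
{"name": "apply_moves", "arguments": {
  "delta_pos": [
    [-0.015,-0.016,0],
    [-0.03,-0.033,0],
    [-0.044,-0.052,0],
    [-0.056,-0.07,0]
  ],
  "rot": [
    [0,0,0.035],
    [0,0,0.07],
    [0,0,0.105],
    [0,0,0.14]
  ],
  "hand": [0,0,0,0]
}}

```text
time_s: 4.98
ee_pos: [541.5, -31.1, 126.7]
ee_rot: [179.9, 0.1, 167.1]
force: [1.2, 1.3, 0.6]
gripper_width: 0.5
gripper_force: 1.0
```

Call:
{"name": "apply_moves", "arguments": {
  "delta_pos": [
    [-0.012,-0.02,0],
    [-0.023,-0.04,0],
    [-0.032,-0.06,0],
    [-0.041,-0.081,0],
    [-0.048,-0.103,0]
  ],
  "rot": [
    [0,0,0.035],
    [0,0,0.07],
    [0,0,0.105],
    [0,0,0.14],
    [0,0,0.175]
  ],
  "hand": [0,0,0,0,0]
}}

```text
time_s: 5.4
ee_pos: [535.8, -43.5, 126.7]
ee_rot: [179.9, 0.1, -177.9]
force: [1.8, 1.7, 0.7]
gripper_width: 0.4
gripper_force: 0.9
```

```bash
python3 - <<'E'
from h import *
f,g=look()
print([(x["position"],x["score"]) for x in spotter.landmark_of(f,"lever_tip")[:2]])
print(spotter.landmark_of(f,"grip")[:1])
for th in (173,179,182,185,188): print(th,proj(f,(*pose(th,36,0),130.5)).round(1))
cv2.imwrite("pics/z3.png",cv2.resize(f["pixels"][200:370,230:440,::-1],(740,599),interpolation=cv2.INTER_CUBIC))
E
```

```text
[([321.2, 296.1], 0.48), ([336.4, 327.4], 0.32)]
[{'position': [256.6, 342.5], 'score': 0.55}]
173 [318.4 293.9]
179 [320.2 295.6]
182 [321.2 296.4]
185 [322.3 297.1]
188 [323.4 297.9]
```

View pics/z3.png

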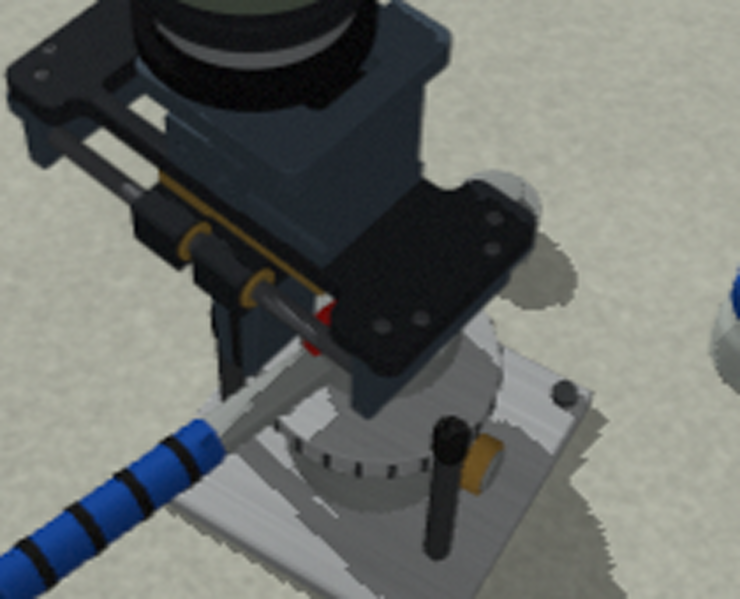

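The lever tip (crop ~(320,330)) now lies over the handle line at ≈182°, and the handle hasn't moved. I'll keep going.

Call:
{"name": "apply_moves", "arguments": {
  "delta_pos": [
    [-0.005,-0.022,0],
    [-0.009,-0.044,0],
    [-0.012,-0.067,0],
    [-0.013,-0.082,0]
  ],
  "rot": [
    [0,0,0.035],
    [0,0,0.07],
    [0,0,0.105],
    [0,0,0.128]
  ],
  "hand": [0,0,0,0]
}}

```text
time_s: 5.93
ee_pos: [533.3, -53.2, 126.5]
ee_rot: [179.9, -0.0, -166.9]
force: [-0.4, 1.7, 1.1]
gripper_width: 0.5
gripper_force: 1.1
```

Face at about 194°, force still small. Small steps from here.

Call:
{"name": "apply_moves", "arguments": {
  "delta_pos": [
    [0,-0.012,0],
    [0,-0.023,0],
    [0,-0.023,0]
  ],
  "rot": [
    [0,0,0.018],
    [0,0,0.035],
    [0,0,0.035]
  ],
  "hand": [0,0,0]
}}

```text
time_s: 6.18
ee_pos: [533.1, -56.0, 126.4]
ee_rot: [179.9, -0.1, -164.0]
force: [-1.1, 2.1, 1.6]
gripper_width: 0.5
gripper_force: 1.0
```

Call:
{"name": "apply_moves", "arguments": {
  "delta_pos": [
    [0,-0.012,0],
    [0,-0.023,0],
    [0,-0.023,0]
  ],
  "rot": [
    [0,0,0.018],
    [0,0,0.035],
    [0,0,0.035]
  ],
  "hand": [0,0,0]
}}

```text
time_s: 6.43
ee_pos: [533.1, -58.8, 126.4]
ee_rot: [180.0, -0.1, -161.0]
force: [-1.3, 1.4, 2.1]
gripper_width: 0.8
gripper_force: 1.1
```

Call:
{"name": "apply_moves", "arguments": {
  "delta_pos": [
    [0,-0.012,0],
    [0,-0.018,0],
    [0,-0.018,0]
  ],
  "rot": [
    [0,0,0.018],
    [0,0,0.018],
    [0,0,0.018]
  ],
  "hand": [0,0,0]
}}

```text
time_s: 6.68
ee_pos: [533.3, -61.0, 126.4]
ee_rot: [180.0, -0.0, -159.4]
force: [-1.5, 3.1, 2.0]
gripper_width: 0.2
gripper_force: 1.1
```

```bash
python3 - <<'E'
from h import *
f,g=look()
print([(x["position"],x["score"]) for x in spotter.landmark_of(f,"lever_tip")[:2]])
print(spotter.landmark_of(f,"grip")[:1], env.state()["force"])
for th in (191,194,197,200,203): print(th,proj(f,(*pose(th,36,0),130.5)).round(1))
hsv=cv2.cvtColor(f["pixels"],cv2.COLOR_RGB2HSV); m=cv2.inRange(hsv,(105,150,40),(125,255,255)); m[:255]=0; m[:,:210]=0; m[:,360:]=0; m[400:]=0
v,u=np.nonzero(m); pts=np.array([onz(f,(c,d),113) for c,d in zip(u,v)]); c=pts.mean(0); w,V=np.linalg.eigh(np.cov((pts-c).T)); print(c,V[:,1])
E
```

```text
[([331.3, 300.0], 0.69), ([337.6, 325.2], 0.57)]
[{'position': [258.7, 345.9], 'score': 0.59}] [-2.44249652  1.18356281  1.45410716]
191 [324.6 298.5]
194 [325.7 299.1]
197 [327.  299.7]
200 [328.2 300.2]
203 [329.5 300.7]
[445.66384137 -46.68297943] [-0.99471899  0.10263588]
```

Call:
{"name": "apply_moves", "arguments": {
  "delta_pos": [
    [0.001,-0.012,0],
    [0.001,-0.018,0],
    [0.001,-0.018,0]
  ],
  "rot": [
    [0,0,0.012],
    [0,0,0.018],
    [0,0,0.018]
  ],
  "hand": [0,0,0]
}}

```text
time_s: 7.13
ee_pos: [533.6, -63.1, 126.3]
ee_rot: [179.9, -0.0, -157.8]
force: [-1.8, 3.1, 2.1]
gripper_width: 0.0
gripper_force: 1.8
```

Call:
{"name": "apply_moves", "arguments": {
  "delta_pos": [
    [0.001,-0.012,0],
    [0.001,-0.018,0],
    [0.001,-0.018,0]
  ],
  "rot": [
    [0,0,0.012],
    [0,0,0.018],
    [0,0,0.018]
  ],
  "hand": [0,0,0]
}}

```text
time_s: 7.38
ee_pos: [533.7, -64.5, 126.3]
ee_rot: [179.9, 0.0, -156.2]
force: [-2.0, 5.8, 1.3]
gripper_width: 0.0
gripper_force: 3.1
```

```bash
cat >> h.py <<'E'
def grip(f):
    hsv=cv2.cvtColor(f["pixels"],cv2.COLOR_RGB2HSV); m=cv2.inRange(hsv,(105,150,40),(125,255,255)); m[:255]=0; m[:,:210]=0; m[:,400:]=0; m[430:]=0
    v,u=np.nonzero(m); pts=np.array([onz(f,(c,d),113) for c,d in zip(u,v)]); c=pts.mean(0); w,V=np.linalg.eigh(np.cov((pts-c).T)); return c,V[:,1],np.degrees(np.arctan(V[1,1]/V[0,1]))+180
E
python3 - <<'E'
from h import *
f,g=look()
print([(x["position"],x["score"]) for x in spotter.landmark_of(f,"lever_tip")[:2]], grip(f), env.state()["force"])
cv2.imwrite("pics/z4.png",cv2.resize(f["pixels"][200:370,230:440,::-1],(740,599),interpolation=cv2.INTER_CUBIC))
E
```

```text
[([333.1, 297.3], 0.58)] (array([445.29650091, -49.49259831]), array([-0.99666495,  0.0816026 ]), np.float64(175.319310998597)) [-3.2355924   4.74604204  2.25887702]
```

View pics/z4.png

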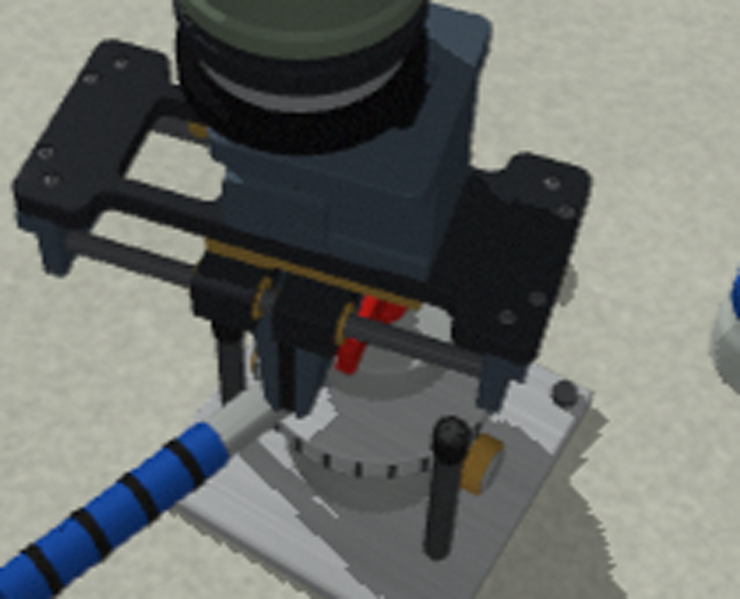

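The lever (crop (375,330)) leans to the loosening side. The handle has crept ~1° and the force has jumped to about 6 N, so the stop is reached. Retreating.

Call:
{"name": "apply_moves", "arguments": {
  "delta_pos": [
    [-0.05,0.12,0],
    [-0.06,0.16,0],
    [-0.1,0.16,0.3],
    [-0.2,0.16,0.6],
    [-0.2,0.16,0.6]
  ],
  "rot": [
    [0,0,0],
    [0,0,0],
    [0,0,0],
    [0,0,-0.07],
    [0,0,-0.15]
  ],
  "hand": [0,0,0,0,0]
}}

```text
time_s: 7.95
ee_pos: [512.8, -47.2, 204.8]
ee_rot: [-179.7, 0.6, -169.4]
force: [1.1, -0.4, 0.6]
gripper_width: 0.2
gripper_force: 0.0
```

Call:
{"name": "apply_moves", "arguments": {
  "delta_pos": [
    [-0.1,0,0],
    [-0.2,0,0],
    [-0.3,0,0],
    [-0.4,0,0],
    [-0.5,0,0],
    [-0.5,0,0],
    [-0.5,0,0],
    [-0.5,0,0],
    [-0.5,0,0],
    [-0.5,0,0]
  ],
  "rot": [
    [0,0,-0.08],
    [0,0,-0.16],
    [0,0,-0.24],
    [0,0,-0.32],
    [0,0,-0.4],
    [0,0,-0.48],
    [0,0,-0.56],
    [0,0,-0.64],
    [0,0,-0.72],
    [0,0,-0.8]
  ],
  "hand": [0.35,0.35,0.35,0.35,0.35,0.35,0.35,0.35,0.35,0.35]
}}

```text
time_s: 8.78
ee_pos: [450.6, -47.0, 198.5]
ee_rot: [180.0, 0.1, 121.8]
force: [-0.2, -0.2, -0.6]
gripper_width: 31.6
gripper_force: 0.0
```

Call:
{"name": "apply_moves", "arguments": {
  "delta_pos": [
    [0,0,0],
    [0,0,0],
    [0,0,0],
    [0,0,0],
    [0,0,0],
    [0,0,0],
    [0,0,0],
    [0,0,0],
    [0,0,0],
    [0,0,0]
  ],
  "rot": [
    [0,0,-0.08],
    [0,0,-0.16],
    [0,0,-0.24],
    [0,0,-0.32],
    [0,0,-0.4],
    [0,0,-0.48],
    [0,0,-0.56],
    [0,0,-0.64],
    [0,0,-0.72],
    [0,0,-0.8]
  ],
  "hand": [0.35,0.35,0.35,0.35,0.35,0.35,0.35,0.35,0.35,0.35]
}}

```text
time_s: 9.62
ee_pos: [450.6, -47.0, 198.5]
ee_rot: [179.9, 0.0, 53.1]
force: [0.1, 1.0, 0.0]
gripper_width: 32.0
gripper_force: 0.0
```

```bash
python3 - <<'E'
from h import *
f,g=look()
for q in("lever_tip","lid_mark","grip"): print(q,[(x["position"],x["score"]) for p in(f,g) for x in spotter.landmark_of(p,q)[:1]])
print(grip(f), env.state()["ee_pos"],env.state()["ee_rot"],env.state()["qpos"])
for th in (197,200,203): print(th,proj(f,(*pose(th,36,0),130.5)).round(1))
cv2.imwrite("pics/z5.png",cv2.resize(f["pixels"][230:400,210:420,::-1],(740,599),interpolation=cv2.INTER_CUBIC))
E
```

```text
lever_tip [([330.9, 301.7], 0.54), ([365.3, 290.8], 0.64)]
lid_mark [([350.9, 282.3], 0.56), ([345.1, 252.5], 0.72)]
grip [([260.9, 345.3], 0.6)]
(array([445.42737381, -49.46758163]), array([-0.99662035,  0.08214551]), np.float64(175.28809939338745)) [450.00578947 -46.3981703  198.38277411] [1.79976581e+02 4.74996022e-03 5.34342510e+01] [-7.33179822e+00  7.90031459e+00  1.06069980e+02 -1.70551479e-02
  6.60115903e+01  2.92408811e+01]
197 [327.  299.7]
200 [328.2 300.2]
203 [329.5 300.7]
```

View pics/z5.png

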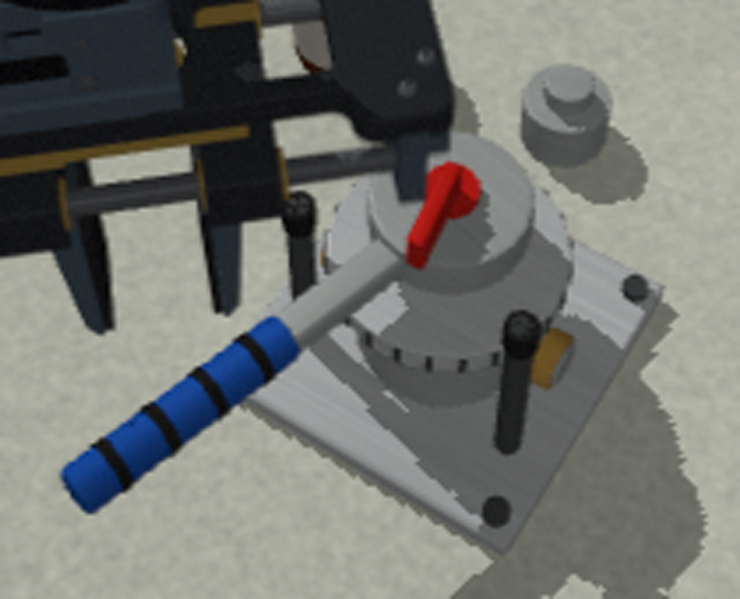

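The lever (crop (420,240)) is fully over at ≈203° against the handle's 175°. Next I'll turn the gripper across the handle and go down over the grip without squeezing.

Call:
{"name": "apply_moves", "arguments": {
  "delta_pos": [
    [0,-0.01,0],
    [0,-0.01,0],
    [0,-0.01,0],
    [0,-0.01,0],
    [0,-0.01,0],
    [0,-0.01,0],
    [0,-0.01,0],
    [0,-0.01,0],
    [0,-0.01,0],
    [0,-0.01,-0.2]
  ],
  "rot": [
    [0,0,-0.08],
    [0,0,-0.16],
    [0,0,-0.24],
    [0,0,-0.32],
    [0,0,-0.4],
    [0,0,-0.48],
    [0,0,-0.56],
    [0,0,-0.64],
    [0,0,-0.675],
    [0,0,-0.675]
  ],
  "hand": [0.35,0.35,0.35,0.35,0.35,0.35,0.35,0.35,0.35,0.35]
}}

```text
time_s: 10.85
ee_pos: [453.3, -47.9, 177.8]
ee_rot: [180.0, -0.6, -4.7]
force: [0.5, 0.4, -0.2]
gripper_width: 31.8
gripper_force: 0.0
```

Call:
{"name": "apply_moves", "arguments": {
  "delta_pos": [
    [0,0,0],
    [0,0,0]
  ],
  "rot": [
    [0,0,0],
    [0,0,0]
  ],
  "hand": [0.35,0.35]
}}

```text
time_s: 11.02
ee_pos: [449.0, -47.4, 173.7]
ee_rot: [180.0, 0.2, -4.6]
force: [0.8, 0.7, 0.0]
gripper_width: 31.5
gripper_force: 0.0
```

Now lowering by 86 mm to TCP z≈88.

Call:
{"name": "apply_moves", "arguments": {
  "delta_pos": [
    [0,0,-0.15],
    [0,0,-0.3],
    [0,0,-0.45],
    [0,0,-0.6],
    [0,0,-0.71],
    [0,0,-0.71],
    [0,0,-0.71]
  ],
  "rot": [
    [0,0,0],
    [0,0,0],
    [0,0,0],
    [0,0,0],
    [0,0,0],
    [0,0,0],
    [0,0,0]
  ],
  "hand": [0.35,0.35,0.35,0.35,0.35,0.35,0.35]
}}

```text
time_s: 11.6
ee_pos: [450.3, -47.5, 89.6]
ee_rot: [180.0, 0.0, -4.6]
force: [0.5, -0.2, 0.9]
gripper_width: 32.0
gripper_force: 0.0
```

```bash
python3 - <<'E'
from h import *
p=pose(175.2,135,0)
for th in (175.2,180,185,190,195,200,205,210,215,220,225,230): q=pose(th,135,0); print(th,q.round(1),((q-p)/120).round(3),round((th-175.2)/85.94,3))
E
```

```text
175.2 [450.  -47.7] [0. 0.] 0.0
180 [449.5 -59. ] [-0.004 -0.094] 0.056
185 [450.  -70.8] [ 0.    -0.192] 0.114
190 [451.6 -82.4] [ 0.013 -0.289] 0.172
195 [454.1 -93.9] [ 0.034 -0.385] 0.23
200 [ 457.6 -105.2] [ 0.064 -0.479] 0.289
205 [ 462.1 -116.1] [ 0.101 -0.57 ] 0.347
210 [ 467.6 -126.5] [ 0.147 -0.657] 0.405
215 [ 473.9 -136.4] [ 0.2   -0.739] 0.463
220 [ 481.1 -145.8] [ 0.259 -0.817] 0.521
225 [ 489.  -154.5] [ 0.326 -0.89 ] 0.579
230 [ 497.7 -162.4] [ 0.398 -0.956] 0.638
```

Call:
{"name": "apply_moves", "arguments": {
  "delta_pos": [
    [-0.003,-0.045,0],
    [-0.004,-0.094,0],
    [-0.003,-0.143,0],
    [0,-0.192,0],
    [0.006,-0.24,0],
    [0.013,-0.289,0]
  ],
  "rot": [
    [0,0,0.028],
    [0,0,0.056],
    [0,0,0.085],
    [0,0,0.114],
    [0,0,0.143],
    [0,0,0.172]
  ],
  "hand": [0.35,0.35,0.35,0.35,0.35,0.35]
}}

```text
time_s: 12.1
ee_pos: [452.4, -80.8, 90.6]
ee_rot: [-179.8, -0.2, 10.1]
force: [0.1, 9.1, -0.6]
gripper_width: 32.1
gripper_force: 4.2
```

Call:
{"name": "apply_moves", "arguments": {
  "delta_pos": [
    [0.01,-0.048,0],
    [0.021,-0.096,0],
    [0.035,-0.144,0],
    [0.051,-0.19,0],
    [0.069,-0.236,0],
    [0.088,-0.281,0],
    [0.11,-0.325,0],
    [0.134,-0.368,0]
  ],
  "rot": [
    [0,0,0.029],
    [0,0,0.058],
    [0,0,0.087],
    [0,0,0.116],
    [0,0,0.146],
    [0,0,0.175],
    [0,0,0.204],
    [0,0,0.233]
  ],
  "hand": [0.35,0.35,0.35,0.35,0.35,0.35,0.35,0.35]
}}

```text
time_s: 12.77
ee_pos: [467.4, -123.8, 90.5]
ee_rot: [-179.7, -0.1, 30.1]
force: [-0.1, 10.6, 1.9]
gripper_width: 31.7
gripper_force: 4.8
```

Call:
{"name": "apply_moves", "arguments": {
  "delta_pos": [
    [0.026,-0.042,0],
    [0.053,-0.082,0],
    [0.082,-0.121,0],
    [0.112,-0.16,0],
    [0.145,-0.197,0],
    [0.179,-0.233,0],
    [0.214,-0.267,0],
    [0.251,-0.299,0]
  ],
  "rot": [
    [0,0,0.029],
    [0,0,0.058],
    [0,0,0.087],
    [0,0,0.116],
    [0,0,0.145],
    [0,0,0.174],
    [0,0,0.203],
    [0,0,0.233]
  ],
  "hand": [0.35,0.35,0.35,0.35,0.35,0.35,0.35,0.35]
}}

```text
time_s: 13.43
ee_pos: [496.1, -159.3, 90.4]
ee_rot: [-179.6, -0.1, 50.2]
force: [-4.0, 10.6, 3.3]
gripper_width: 31.6
gripper_force: 4.8
```

```bash
python3 - <<'E'
from h import *
f,g=look()
print(env.state()["ee_pos"],env.state()["ee_rot"],env.state()["force"])
for q in("lever_tip","lid_mark"): print(q,[(x["position"],x["score"]) for p in(f,g) for x in spotter.landmark_of(p,q)[:1]])
for r in (0,10,20,30,40,50,60): print(r,proj(f,(*pose(11+r,43,0),80)).round(),proj(g,(*pose(11+r,43,0),80)).round())
cv2.imwrite("pics/z6.png",np.hstack([cv2.resize(f["pixels"][200:370,230:440,::-1],(494,400)),cv2.resize(g["pixels"][190:400,270:430,::-1],(305,400))]))
E
```

```text
[ 497.01449193 -160.31501542   90.42372495] [-1.79761628e+02 -1.07844177e-01  5.01374806e+01] [-2.27429798  5.93072649  1.47320229]
lever_tip []
lid_mark [([332.2, 261.2], 0.72)]
0 [352. 280.] [346. 250.]
10 [347. 278.] [343. 251.]
20 [343. 277.] [339. 253.]
30 [338. 276.] [336. 256.]
40 [333. 276.] [333. 259.]
50 [328. 277.] [331. 262.]
60 [324. 279.] [329. 266.]
```

View pics/z6.png

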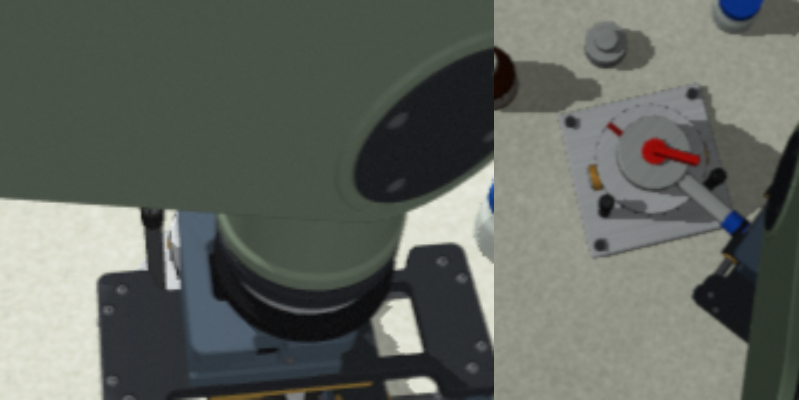

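The top view shows the lid mark at crop (614,128), so the lid has opened by about 43°, with the lever still on the loosening side. Swinging back.

```bash
python3 - <<'E'
from h import *
def tab(a,b,n):
  p=pose(a,135,0)
  D=[];R=[]
  for th in np.linspace(a,b,n+1)[1:]:
    q=(pose(th,135,0)-p)/120; D.append([round(q[0],3),round(q[1],3),0]);R.append([0,0,round((th-a)/85.94,3)])
  print(a,b,D,R)
tab(230,190,10); tab(190,151,10)
tab(151,178,10); tab(178,205,10); tab(205,232,10)
E
```

```text
230 190 [[np.float64(-0.058), np.float64(0.053), 0], [np.float64(-0.113), np.float64(0.109), 0], [np.float64(-0.163), np.float64(0.169), 0], [np.float64(-0.21), np.float64(0.233), 0], [np.float64(-0.251), np.float64(0.299), 0], [np.float64(-0.288), np.float64(0.369), 0], [np.float64(-0.32), np.float64(0.44), 0], [np.float64(-0.347), np.float64(0.514), 0], [np.float64(-0.368), np.float64(0.59), 0], [np.float64(-0.385), np.float64(0.666), 0]] [[0, 0, np.float64(-0.047)], [0, 0, np.float64(-0.093)], [0, 0, np.float64(-0.14)], [0, 0, np.float64(-0.186)], [0, 0, np.float64(-0.233)], [0, 0, np.float64(-0.279)], [0, 0, np.float64(-0.326)], [0, 0, np.float64(-0.372)], [0, 0, np.float64(-0.419)], [0, 0, np.float64(-0.465)]]
190 151 [[np.float64(-0.011), np.float64(0.076), 0], [np.float64(-0.016), np.float64(0.152), 0], [np.float64(-0.017), np.float64(0.229), 0], [np.float64(-0.012), np.float64(0.305), 0], [np.float64(-0.002), np.float64(0.381), 0], [np.float64(0.014), np.float64(0.456), 0], [np.float64(0.034), np.float64(0.53), 0], [np.float64(0.059), np.float64(0.602), 0], [np.float64(0.089)
[... 1813 characters left out ...]
64(0.024), np.float64(-0.048), 0], [np.float64(0.049), np.float64(-0.094), 0], [np.float64(0.077), np.float64(-0.139), 0], [np.float64(0.107), np.float64(-0.183), 0], [np.float64(0.139), np.float64(-0.225), 0], [np.float64(0.173), np.float64(-0.266), 0], [np.float64(0.209), np.float64(-0.305), 0], [np.float64(0.247), np.float64(-0.342), 0], [np.float64(0.286), np.float64(-0.377), 0], [np.float64(0.327), np.float64(-0.411), 0]] [[0, 0, np.float64(0.031)], [0, 0, np.float64(0.063)], [0, 0, np.float64(0.094)], [0, 0, np.float64(0.126)], [0, 0, np.float64(0.157)], [0, 0, np.float64(0.189)], [0, 0, np.float64(0.22)], [0, 0, np.float64(0.251)], [0, 0, np.float64(0.283)], [0, 0, np.float64(0.314)]]
```

Call:
{"name": "apply_moves", "arguments": {
  "delta_pos": [
    [-0.058,0.053,0],
    [-0.113,0.109,0],
    [-0.163,0.169,0],
    [-0.21,0.233,0],
    [-0.251,0.299,0],
    [-0.288,0.369,0],
    [-0.32,0.44,0],
    [-0.347,0.514,0],
    [-0.368,0.59,0],
    [-0.385,0.666,0]
  ],
  "rot": [
    [0,0,-0.047],
    [0,0,-0.093],
    [0,0,-0.14],
    [0,0,-0.186],
    [0,0,-0.233],
    [0,0,-0.279],
    [0,0,-0.326],
    [0,0,-0.372],
    [0,0,-0.419],
    [0,0,-0.465]
  ],
  "hand": [0.35,0.35,0.35,0.35,0.35,0.35,0.35,0.35,0.35,0.35]
}}

```text
time_s: 14.57
ee_pos: [452.4, -82.7, 91.0]
ee_rot: [179.9, -0.2, 10.1]
force: [0.2, -2.5, 0.5]
gripper_width: 32.1
gripper_force: 0.9
```

Call:
{"name": "apply_moves", "arguments": {
  "delta_pos": [
    [-0.011,0.076,0],
    [-0.016,0.152,0],
    [-0.017,0.229,0],
    [-0.012,0.305,0],
    [-0.002,0.381,0],
    [0.014,0.456,0],
    [0.034,0.53,0],
    [0.059,0.602,0],
    [0.089,0.673,0],
    [0.124,0.741,0]
  ],
  "rot": [
    [0,0,-0.045],
    [0,0,-0.091],
    [0,0,-0.136],
    [0,0,-0.182],
    [0,0,-0.227],
    [0,0,-0.272],
    [0,0,-0.318],
    [0,0,-0.363],
    [0,0,-0.408],
    [0,0,-0.454]
  ],
  "hand": [0.35,0.35,0.35,0.35,0.35,0.35,0.35,0.35,0.35,0.35]
}}

```text
time_s: 15.4
ee_pos: [467.2, 6.7, 91.0]
ee_rot: [-180.0, -0.1, -29.0]
force: [-1.3, -2.6, 0.8]
gripper_width: 31.9
gripper_force: 0.9
```

Call:
{"name": "apply_moves", "arguments": {
  "delta_pos": [
    [-0.025,-0.047,0],
    [-0.047,-0.095,0],
    [-0.067,-0.144,0],
    [-0.085,-0.194,0],
    [-0.1,-0.245,0],
    [-0.113,-0.296,0],
    [-0.124,-0.348,0],
    [-0.132,-0.401,0],
    [-0.137,-0.453,0],
    [-0.14,-0.506,0]
  ],
  "rot": [
    [0,0,0.031],
    [0,0,0.063],
    [0,0,0.094],
    [0,0,0.126],
    [0,0,0.157],
    [0,0,0.189],
    [0,0,0.22],
    [0,0,0.251],
    [0,0,0.283],
    [0,0,0.314]
  ],
  "hand": [0.35,0.35,0.35,0.35,0.35,0.35,0.35,0.35,0.35,0.35]
}}

```text
time_s: 16.23
ee_pos: [451.2, -52.1, 91.0]
ee_rot: [-179.7, -0.2, -1.8]
force: [1.5, 10.0, 0.3]
gripper_width: 31.9
gripper_force: 5.0
```

Call:
{"name": "apply_moves", "arguments": {
  "delta_pos": [
    [-0.001,-0.053,0],
    [0.001,-0.106,0],
    [0.006,-0.159,0],
    [0.013,-0.211,0],
    [0.022,-0.264,0],
    [0.034,-0.315,0],
    [0.048,-0.366,0],
    [0.065,-0.417,0],
    [0.083,-0.466,0],
    [0.105,-0.515,0]
  ],
  "rot": [
    [0,0,0.031],
    [0,0,0.063],
    [0,0,0.094],
    [0,0,0.126],
    [0,0,0.157],
    [0,0,0.189],
    [0,0,0.22],
    [0,0,0.251],
    [0,0,0.283],
    [0,0,0.314]
  ],
  "hand": [0.35,0.35,0.35,0.35,0.35,0.35,0.35,0.35,0.35,0.35]
}}

```text
time_s: 17.07
ee_pos: [462.6, -113.6, 90.9]
ee_rot: [-179.8, -0.2, 25.1]
force: [-0.0, 10.6, 3.5]
gripper_width: 31.7
gripper_force: 4.9
```

Call:
{"name": "apply_moves", "arguments": {
  "delta_pos": [
    [0.024,-0.048,0],
    [0.049,-0.094,0],
    [0.077,-0.139,0],
    [0.107,-0.183,0],
    [0.139,-0.225,0],
    [0.173,-0.266,0],
    [0.209,-0.305,0],
    [0.247,-0.342,0],
    [0.286,-0.377,0],
    [0.327,-0.411,0]
  ],
  "rot": [
    [0,0,0.031],
    [0,0,0.063],
    [0,0,0.094],
    [0,0,0.126],
    [0,0,0.157],
    [0,0,0.189],
    [0,0,0.22],
    [0,0,0.251],
    [0,0,0.283],
    [0,0,0.314]
  ],
  "hand": [0.35,0.35,0.35,0.35,0.35,0.35,0.35,0.35,0.35,0.35]
}}

```text
time_s: 17.9
ee_pos: [500.1, -162.5, 90.8]
ee_rot: [-179.7, -0.2, 52.2]
force: [-4.3, 9.2, 5.0]
gripper_width: 32.1
gripper_force: 4.8
```

```bash
python3 - <<'E'
from h import *
f,g=look()
print(env.state()["ee_pos"],env.state()["ee_rot"],env.state()["force"])
for q in("lever_tip","lid_mark"): print(q,[(x["position"],x["score"]) for p in(f,g) for x in spotter.landmark_of(p,q)[:1]])
for r in (70,80,85,90,95,100,105,110): print(r,proj(g,(*pose(11+r,43,0),80)).round(1))
cv2.imwrite("pics/z7.png",cv2.resize(g["pixels"][220:340,300:420,::-1],(600,600),interpolation=cv2.INTER_CUBIC))
E
```

```text
[ 501.07929279 -163.44736914   90.81751678] [-1.79813062e+02 -1.26349077e-01  5.21257836e+01] [-3.406494    6.22562151  3.49039318]
lever_tip [([377.0, 273.4], 0.53)]
lid_mark [([311.0, 290.3], 0.47), ([328.0, 282.8], 0.81)]
70 [328.3 270. ]
80 [328.2 274.1]
85 [328.4 276.2]
90 [328.7 278.3]
95 [329.3 280.3]
100 [330.  282.2]
105 [331.  284.1]
110 [332.  285.9]
```

View pics/z7.png

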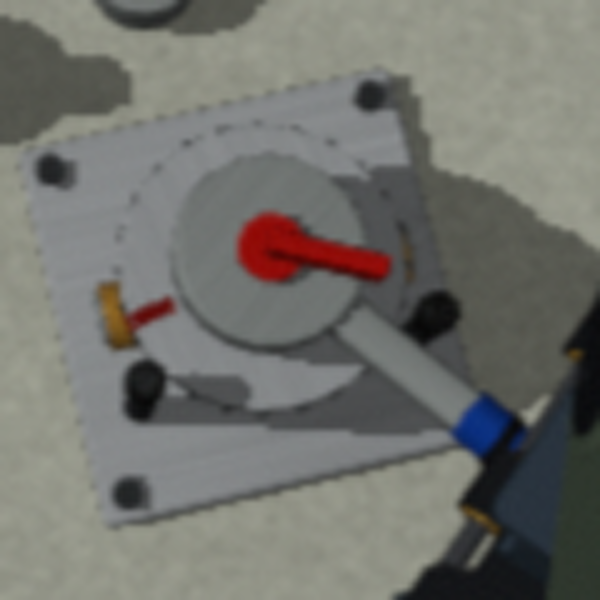

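The mark is at crop (150,313), which puts the lid at about 100° open. Pushing contact was also already seen over ≥94° of swing, beyond the 88° needed. The lever is still over. I'll centre on the bar, lift off and back away.

Call:
{"name": "apply_moves", "arguments": {
  "delta_pos": [
    [-0.02,0.016,0],
    [-0.038,0.032,0],
    [-0.038,0.032,0],
    [-0.038,0.032,0.15],
    [-0.038,0.032,0.4],
    [-0.038,0.032,0.7],
    [-0.038,0.032,0.95],
    [-0.3,0.032,0.95],
    [-0.6,0.032,0.95],
    [-0.6,0.032,0.95]
  ],
  "rot": [
    [0,0,0],
    [0,0,0],
    [0,0,0],
    [0,0,0],
    [0,0,0],
    [0,0,0],
    [0,0,0],
    [0,0,0],
    [0,0,0],
    [0,0,0]
  ],
  "hand": [0.35,0.35,0.35,0.35,0.35,0.35,0.35,0.35,0.35,0.35]
}}

```text
time_s: 19.03
ee_pos: [424.0, -160.6, 204.9]
ee_rot: [-179.9, 0.1, 52.1]
force: [-0.1, 0.7, -0.2]
gripper_width: 32.0
gripper_force: 0.0
```

```bash
python3 - <<'E'
from h import *
f,g=look()
s=env.state(); print(s["ee_pos"],s["force"],s["qvel"])
for p in (f,g):
  hsv=cv2.cvtColor(p["pixels"],cv2.COLOR_RGB2HSV); m=cv2.inRange(hsv,(0,110,50),(8,255,255))|cv2.inRange(hsv,(172,110,50),(180,255,255))
  n,_,st,c=cv2.connectedComponentsWithStats(m[255:330,290:400])
  for i in range(1,n):
    if st[i,4]>4:
      X=onz(p,c[i]+[290,255],80); d=X-A; print(st[i,4],(c[i]+[290,255]).round(1),np.hypot(*d).round(1),np.degrees(np.arctan2(d[1],d[0])).round(1))
print(spotter.landmark_of(f,"lever_tip")[:1],spotter.landmark_of(g,"lever_tip")[:1])
E
```

```text
[ 429.3339215  -161.57720604  205.16196295] [-0.11599494 -0.2438605   0.37028515] [ 0.52612288  2.15785823 -2.25717934  0.21496966 -0.85234645  0.03484658]
249 [359.6 270.9] 14.2 -76.3
27 [329.5 282.3] 44.0 110.7
[] [{'position': [373.3, 276.5], 'score': 0.6}]
```

Call:
{"name": "apply_moves", "arguments": {
  "delta_pos": [
    [0,0,0],
    [0,0,0],
    [0,0,0],
    [0,0,0]
  ],
  "rot": [
    [0,0,0],
    [0,0,0],
    [0,0,0],
    [0,0,0]
  ],
  "hand": [0.35,0.35,0.35,0.35]
}}

```text
time_s: 19.57
ee_pos: [429.8, -161.3, 202.9]
ee_rot: [-180.0, 0.0, 52.2]
force: [-0.1, -0.4, -0.0]
gripper_width: 32.1
gripper_force: 0.0
```

```bash
python3 -c "
from workcell import env
print(env.job_done())"
```

```text
the job is handed in; nothing more can be done
None
```

I handed the job in at about 20 s: the lever is on the loosening side, the lid is unscrewed by about 100° (1.74 rad, measured from its red mark), and the ratchet is released; the hand-in returned no verdict.

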